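# Line up the calibration posts by height

## Robot

A 6-joint arm with a two-finger parallel gripper is mounted at the origin on the work surface. World frame = base frame: x ahead of the robot, y to its left, z up, the work surface at z = 0. Lengths are in m, angles in degrees, forces in N, time in s.
With the tool pointing down it reaches from about 0.25 to 0.725 m from the base axis. Payload 9.7 kg.
Tool frame: the origin (TCP) lies on the centre line of the jaws, within the pads' length; the fingertips stand 22 mm ahead of it and the grasp point (between the pads) lies 3 mm ahead of it; z points along the fingers, y is the direction in which the jaws open and shut (so a half turn about z gives the same grasp; the last joint's range is limited). The gripper opens to 85 mm and grips with 20 to 120 N. Pads are 22 mm wide; open, the fingers measure 114 mm over their backs; the gripper's body (76 mm by 85 mm) begins 54 mm behind the grasp point. The pads swing forward as they close: fully open they stand 13 mm farther back than shut.
Start: joints at [72.422, 4.979, 10.078, 95.1, 0, 90], TCP at [0.166, 0.524, 0.253] pointing down, gripper open.
Joint ranges: [-179.16, 179.16], [-48.56, 103.87], [-65.8, 70.77], [-126.05, 130.52], [-82.76, 87.17], [-180, 180]. Speed limits (degrees/s): [127.2, 127.2, 147.25, 180, 180, 180].

## Interface

Orientations are given as [roll, pitch, yaw] about the fixed x, y, z axes, in that order (R = Rz(yaw) Ry(pitch) Rx(roll)).
In Python, from workcell import get_obs, camera, camera_params, job_done gives the robot as it stands.
- The arm moves only by the tool servo_tool, never from a script. Its argument "steps" is a list of rows, each an object of numbers: "x", "y", "z": the shift along the world's x, y, z in mm; "yaw": the turn about the world's z in degrees. A call has 1 to 12 rows; each row is the pose to reach, as a shift and turn from the pose measured when the call began; what a row does not reach only later rows make up. A row lasts 1/8 s, in which the tool goes at most 62.5 mm and 10.7 degrees, less where a joint would pass 70% of its speed; a pose out of reach is approached as far as the arm can. A call with a gripper value outside its range is refused whole. "grip" is the finger opening in mm, from 0 to 85.4, set as the call begins (left out, the last holds). The fingers move at their own pace and stop on an object; "grip_force" is the grip in N (left out, the last holds). Time passes only in rows, so rows that repeat a pose let the fingers close. It gives the time, the measured TCP pose, the force and the opening at its end, in the units of the state.
- get_obs(): the state, without advancing time (a new reading comes with each control period).
- camera(name): name is "scene" or "top" or "wrist"; returns (picture, depth): 400x640x3 uint8, red, green, blue; 400x640 float32, m along the optical axis (not along the pixel's ray), 0 where there is no reading.
- camera_params(name): a dict with "intrinsics" (3x3 intrinsics, pixels), "rvec" (rotation vector, rad) and "tvec" (3), from world to camera coordinates, as OpenCV has them; the wrist camera has in their place "hand_eye" (4x4, takes a point from camera to tool coordinates, whose origin is the TCP and whose axes are the flange's). Camera axes: x right, y down, z forward; pixel columns grow to the right and rows downward; lengths in m; the calibration is good to about 2 mm. A picture is of the moment at which its call begins: read the wrist's pose just before it. camera_params takes no time and is no camera call.
- job_done(): hands the job in, once; it reports no verdict.
The state is a dict: "time": time; "q": joint angles; "qd": joint speeds; "joint_efforts": joint torques, N m; "ee_pos": TCP position; "tcp_rot": TCP orientation; "wrist_force": force on the tool from outside, world axes, zero at the start; "torque": the same for the moment, N m; "opening": finger opening in m.
Only numpy, scipy, OpenCV 4.12 (cv2) and the standard library are available. Lean on these libraries where they do the work, as an engineer would, in place of code of your own. Each camera call takes 0.05 s, during which the arm holds its last target.

## Task

Stand the four calibration posts on the round marks of the aluminium rail, one centred on each mark, in order of height: the shortest on the mark next to the orange block, the tallest at the far end. Keep the posts upright all the while, let go of them, and leave the little bench camera where it stands.

Things in the scene. Friction and masses are not known exactly. Their poses are not given: they have to be found in the camera images.
- white_center (a point): Loose upright round calibration post, dark steel cylinder 34 mm in diameter topped by a 28 mm ball coloured white (shortest post); 50 mm tall over all, the plain cylinder being its lower 32 mm. The point is on its axis, half-way up (25 mm above its underside); z points up the post. Stands on the table at z = 0; about 0.08 to 0.27 kg.
- yellow_center (a point): Loose upright round calibration post, dark steel cylinder 34 mm in diameter topped by a 28 mm ball coloured yellow (second shortest post); 70 mm tall over all, the plain cylinder being its lower 52 mm. The point is on its axis, half-way up (35 mm above its underside); z points up the post. Stands on the table at z = 0; about 0.08 to 0.27 kg.
- green_center (a point): Loose upright round calibration post, dark steel cylinder 34 mm in diameter topped by a 28 mm ball coloured green (second tallest post); 90 mm tall over all, the plain cylinder being its lower 72 mm. The point is on its axis, half-way up (45 mm above its underside); z points up the post. Stands on the table at z = 0; about 0.08 to 0.27 kg.
- blue_center (a point): Loose upright round calibration post, dark steel cylinder 34 mm in diameter topped by a 28 mm ball coloured blue (tallest post); 110 mm tall over all, the plain cylinder being its lower 92 mm. The point is on its axis, half-way up (55 mm above its underside); z points up the post. Stands on the table at z = 0; about 0.08 to 0.27 kg.
- mark_a: One of four identical flat printed round marks (white ring 48 mm across, black disc, white centre dot) in a straight row, 85 mm apart in the order a, b, c, d, on a fixed aluminium rail 470 x 60 x 10 mm. Origin at the mark's centre on the rail's top face, 10 mm above the table, where a post stands; y points along the row (from d towards a), x across it, z up. The rail lies roughly across the table, square or slanted.
- mark_b: One of four identical flat printed round marks (white ring 48 mm across, black disc, white centre dot) in a straight row, 85 mm apart in the order a, b, c, d, on a fixed aluminium rail 470 x 60 x 10 mm. Origin at the mark's centre on the rail's top face, 10 mm above the table, where a post stands; y points along the row (from d towards a), x across it, z up. The rail lies roughly across the table, square or slanted.
- mark_c: One of four identical flat printed round marks (white ring 48 mm across, black disc, white centre dot) in a straight row, 85 mm apart in the order a, b, c, d, on a fixed aluminium rail 470 x 60 x 10 mm. Origin at the mark's centre on the rail's top face, 10 mm above the table, where a post stands; y points along the row (from d towards a), x across it, z up. The rail lies roughly across the table, square or slanted.
- mark_d: One of four identical flat printed round marks (white ring 48 mm across, black disc, white centre dot) in a straight row, 85 mm apart in the order a, b, c, d, on a fixed aluminium rail 470 x 60 x 10 mm. Origin at the mark's centre on the rail's top face, 10 mm above the table, where a post stands; y points along the row (from d towards a), x across it, z up. The rail lies roughly across the table, square or slanted.
- start_block: Fixed orange block, 46 x 34 x 16 mm, on the same rail in line with the marks, 85 mm beyond either mark a or mark d: it shows at which end the row starts (a grey block of the same shape is at the other end). Origin at the centre of its underside, on the rail's top face.
- camera_center (a point): Small loose grey bench camera, 36 x 36 x 38 mm with a black lens, standing on the table among the posts; to be left alone. The point is half-way up (19 mm).
Not all that is in view belongs to the job. What is shaped like the part that bears yellow_center but pink or red is not meant.

How it is judged:
By the outcome, as a careful person would: the job done as asked, in the order asked, and still so for the second after the job is handed in, with the robot touching nothing.
It also fails if it takes over 96 s, if anything falls off the work surface, if the arm or the gripper's body presses on something with over 40 N, if the wrist force passes 120 N, or if a joint passes its speed limit or range.

## Working session

There is one attempt and no reset: what is moved stays moved. The work goes in short steps, Python scripts to look and compute and a tool call to move; the robot and the scene stay as the last step left them, time stands still between calls to the robot, and variables do not carry over. Pictures are saved under pics/ and viewed, and the job is handed in when it is done.

Besides the shell and the picture viewer there is one more tool, called as a command line: name --argument value ..., lists and objects as JSON in quotes. servo_tool: Moves the arm, as the interface text tells. Its arguments: {"type":"object","properties":{"steps":{"type":"array"},"grip":{"type":"number"},"grip_force":{"type":"number"}},"required":["steps"]}

```bash
mkdir -p pics; cat > h.py <<'E'
import numpy as np, cv2
from workcell import get_obs, camera, camera_params, job_done
def save(n,im): cv2.imwrite('pics/'+n+'.png', im[:,:,::-1])
def cast(name,uv,z):
    p=camera_params(name);K=np.array(p['intrinsics']);R=cv2.Rodrigues(np.array(p['rvec'],float))[0];t=np.array(p['tvec'],float).ravel()
    d=R.T@np.linalg.solve(K,[uv[0],uv[1],1.]);c=-R.T@t
    return c+d*(z-c[2])/d[2]
E
python3 - <<'E'
from h import *
o=get_obs();print(o)
for n in('top','scene'):
    im,d=camera(n);save(n+'0',im);np.save(n+'0.npy',im);np.save(n+'0d.npy',d);print(n,camera_params(n))
E
```

```text
{'time': 0.0, 'q': array([ 7.24221994e+01,  5.01120825e+00,  1.00354010e+01,  9.50994734e+01,
       -4.56190309e-04,  9.00015345e+01]), 'qd': array([-0.0036893 , -0.01980935, -0.00264068,  0.02323245,  0.05706082,
        0.06436771]), 'joint_efforts': array([ 2.60786874e-03, -5.20381415e+01,  4.64807653e+01,  1.60698005e-02,
        1.37699608e-04,  1.14660929e-05]), 'ee_pos': array([0.16604371, 0.5241337 , 0.25259049]), 'tcp_rot': array([-1.79924719e+02,  4.58206099e-04,  1.62420665e+02]), 'wrist_force': array([-0.30492758, -0.38171391,  0.72533427]), 'torque': array([-0.05529632, -0.05469738,  0.05336907]), 'opening': 0.08519967181964692}
top {'intrinsics': array([[433.91344471,   0.        , 321.69242618],
       [  0.        , 433.91344471, 196.7541408 ],
       [  0.        ,   0.        ,   1.        ]]), 'rvec': array([ 2.06959418, -2.09499215,  0.27553275]), 'tvec': array([0.02751326, 0.54741862, 0.83690049])}
scene {'intrinsics': array([[464.78616508,   0.        , 323.16795795],
       [  0.        , 464.78616508, 208.4984007 ],
       [  0.        ,   0.        ,   1.        ]]), 'rvec': array([ 0.98528046,  2.25604899, -1.24596568]), 'tvec': array([ 0.34552414, -0.15486146,  1.40462452])}
```

View pics/top0.png

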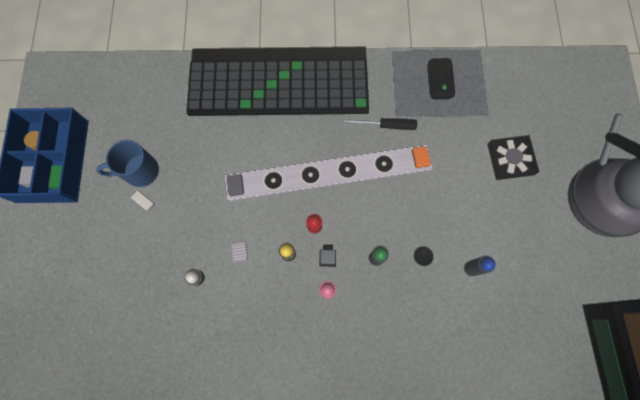

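View pics/scene0.png

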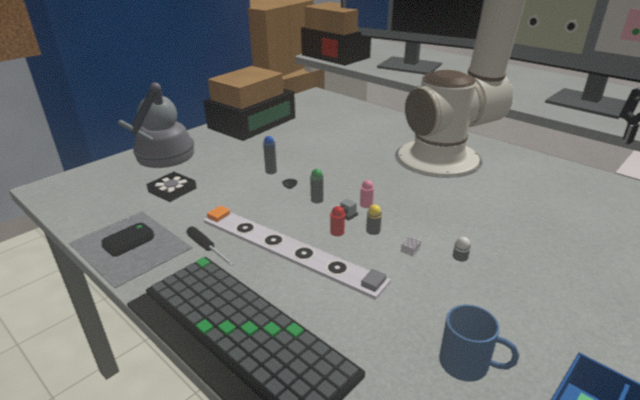

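```bash
python3 - <<'E'
from h import *
im=np.load('top0.npy')
c=cv2.resize(im[130:310,165:515],None,fx=2.2,fy=2.2,interpolation=cv2.INTER_CUBIC);save('crop0',c)
for n,uv in dict(orange=(421,157),grey=(235,185)).items(): print(n,cast('top',uv,.026))
for n in('top','scene'):
    im=np.load(n+'0.npy');hsv=cv2.cvtColor(im,cv2.COLOR_RGB2HSV)
    for c,(lo,hi),H in(('yellow',((20,110,60),(32,255,255)),.07),('green',((50,110,40),(85,255,255)),.09),('blue',((108,140,60),(125,255,255)),.11)):
        m=cv2.inRange(hsv,np.array(lo),np.array(hi))
        k,_,st,ce=cv2.connectedComponentsWithStats(m)
        for i in range(1,k):
            if st[i,4]>25 and (n=='scene' or (180<ce[i][0]<510 and 200<ce[i][1]<310)): print(n,c,st[i],ce[i].round(1),cast(n,ce[i],H-.014).round(4))
# marks
im=np.load('top0.npy');g=cv2.cvtColor(im,cv2.COLOR_RGB2GRAY)
for uv in((273,180),(310.5,174.5),(347,169),(383.5,163)):
    u,v=map(int,uv);w=g[v-11:v+12,u-11:u+12]
    m=(w<80).astype(np.uint8);m=m; ys,xs=np.nonzero(m)
    # filled
    cs,_=cv2.findContours(m,cv2.RETR_EXTERNAL,cv2.CHAIN_APPROX_NONE);cc=max(cs,key=cv2.contourArea);e=cv2.fitEllipse(cc)
    p=(u-11+e[0][0],v-11+e[0][1]);print('mark',np.round(p,2),np.round(e[1],1),cast('top',p,.01).round(4))
E
```

```text
orange [ 0.65031797 -0.20486069  0.026     ]
grey [0.58943235 0.21289026 0.026     ]
top yellow [280 244  13  13 130] [285.9 250.4] [0.4382 0.0961 0.056 ]
top green [375 250  11  10  82] [380.4 254.8] [ 0.4242 -0.0959  0.076 ]
top blue [482 259  13  12 110] [488.  264.5] [ 0.4002 -0.3026  0.096 ]
scene yellow [369 205  11  10  89] [374.3 209.5] [0.4346 0.0917 0.056 ]
scene green [197 258  12   9  65] [202.5 261.7] [ 0.8205 -0.0145  0.076 ]
scene green [196 319  17  14 145] [204.3 325.7] [0.9116 0.1223 0.076 ]
scene green [218 320  18  15 151] [226.7 326.8] [0.889  0.1501 0.076 ]
scene green [241 321  17  14 143] [249.  327.6] [0.8663 0.1771 0.076 ]
scene green [263 322  18  14 140] [271.6 328.4] [0.8434 0.2044 0.076 ]
scene green [287 323  16  13 131] [294.5 329.1] [0.8202 0.2318 0.076 ]
scene blue [40  0 19 17 81] [49.2  5.3] [-0.0949 -3.1816  0.096 ]
scene blue [ 49   0  32  37 268] [63.8 19.2] [ 0.0489 -2.5706  0.096 ]
scene blue [ 69   0  34  36 237] [84.2 17.1] [-0.0631 -2.5434  0.096 ]
scene blue [118   0  32  16 100] [133.9   6.5] [-0.4632 -2.6789  0.096 ]
scene blue [162   0 
[... 1798 characters left out ...]
09.   62.7] [ 0.0396 -1.0933  0.096 ]
scene blue [ 78  67  53  27 285] [100.7  79.6] [ 0.4564 -1.2031  0.096 ]
scene blue [169  69  10  14  38] [175.1  75.3] [ 0.2356 -1.0406  0.096 ]
scene blue [181  68  13   5  27] [187.1  70.1] [ 0.1641 -1.0667  0.096 ]
scene blue [104  80  15  21  63] [112.1  90.5] [ 0.4882 -1.0453  0.096 ]
scene blue [ 69  87  34  22 136] [85.6 97.9] [ 0.5871 -1.0365  0.096 ]
scene blue [100  87  34  23 121] [119.7  97.6] [ 0.5067 -0.952   0.096 ]
mark [273.   180.05] [14.4 15.9] [0.6049 0.1305 0.01  ]
mark [310.2  174.46] [14.7 15.3] [0.6172 0.0461 0.01  ]
mark [347.01 168.92] [14.2 15.5] [ 0.6294 -0.0379  0.01  ]
mark [383.57 163.26] [14.  15.4] [ 0.642 -0.122  0.01 ]
```

View pics/crop0.png

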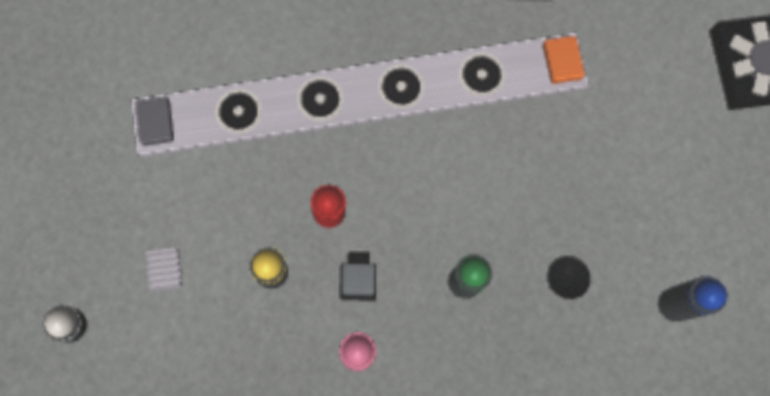

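```bash
python3 - <<'E'
from h import *
print(camera_params('wrist'))
for n,uv,h in(('white',(193,276.5),.036),('yellow',(287,251),.056),('green',(380,254.5),.076),('blue',(488,264.5),.096),('cam',(328,257),.038),('red',(314,223),.056),('pink',(328,290),.056),('puck',(424,256),.0),('comb',(239,252),0)):
    print(n,cast('top',uv,h).round(3))
E
```

```text
{'intrinsics': array([[335.77653805,   0.        , 326.41289878],
       [  0.        , 335.77653805, 203.54225187],
       [  0.        ,   0.        ,   1.        ]]), 'hand_eye': array([[ 2.77706237e-04, -9.58008578e-01, -2.86739406e-01,
         7.08941464e-02],
       [ 9.99999862e-01,  1.37876874e-04,  5.07844292e-04,
        -1.02743350e-03],
       [-4.46984455e-04, -2.86739507e-01,  9.58008484e-01,
        -1.22268290e-01],
       [ 0.00000000e+00,  0.00000000e+00,  0.00000000e+00,
         1.00000000e+00]])}
white [0.389 0.29  0.036]
yellow [0.437 0.094 0.056]
green [ 0.425 -0.095  0.076]
blue [ 0.4   -0.303  0.096]
cam [0.426 0.009 0.038]
red [0.495 0.038 0.056]
pink [0.357 0.01  0.056]
puck [ 0.43  -0.201  0.   ]
comb [0.444 0.203 0.   ]
```

servo_tool --steps '[{"x":37,"y":-39,"z":-8,"yaw":-10.6},{"x":74,"y":-78,"z":-17,"yaw":-21.2},{"x":111,"y":-117,"z":-26,"yaw":-32},{"x":148,"y":-156,"z":-35,"yaw":-42.6},{"x":185,"y":-195,"z":-43,"yaw":-53.3},{"x":223,"y":-234,"z":-52,"yaw":-64},{"x":223,"y":-234,"z":-52,"yaw":-64},{"x":223,"y":-234,"z":-52,"yaw":-64}]'

```text
time: 1.1
ee_pos: [0.3889, 0.2901, 0.2005]
tcp_rot: [-179.9, -0.0, 98.4]
wrist_force: [-0.9, -0.4, 1.2]
opening: 0.0851
```

```bash
cat >> h.py <<'E'
def wcast(o,uv,z):
    from scipy.spatial.transform import Rotation as Ro
    p=camera_params('wrist');H=np.array(p['hand_eye']);K=np.array(p['intrinsics'])
    R=Ro.from_euler('xyz',o['tcp_rot'],degrees=True).as_matrix()
    c=R@H[:3,3]+o['ee_pos'];d=R@H[:3,:3]@np.linalg.solve(K,[uv[0],uv[1],1.])
    return c+d*(z-c[2])/d[2]
def wproj(o,P):
    from scipy.spatial.transform import Rotation as Ro
    p=camera_params('wrist');H=np.array(p['hand_eye']);K=np.array(p['intrinsics'])
    R=Ro.from_euler('xyz',o['tcp_rot'],degrees=True).as_matrix()
    X=H[:3,:3].T@(R.T@(np.array(P)-o['ee_pos'])-H[:3,3]);x=K@X
    return x[:2]/x[2]
def wlook(n):
    o=get_obs();im,d=camera('wrist');save(n,im);np.save(n+'.npy',im);np.save(n+'_d.npy',d)
    print('t',o['time'],'pos',o['ee_pos'].round(4),'rot',o['tcp_rot'].round(2),'F',o['wrist_force'].round(1),'op',round(o['opening'],4))
    return o,im,d
E
python3 - <<'E'
from h import *
o,im,d=wlook('w1');print(wproj(o,(.389,.29,.036)))
E
```

```text
t 1.1 pos [0.3889 0.2901 0.2005] rot [-179.9    -0.     98.45] F [-0.9 -0.4  1.2] op 0.0851
[325.03191431 187.839629  ]
```

View pics/w1.png

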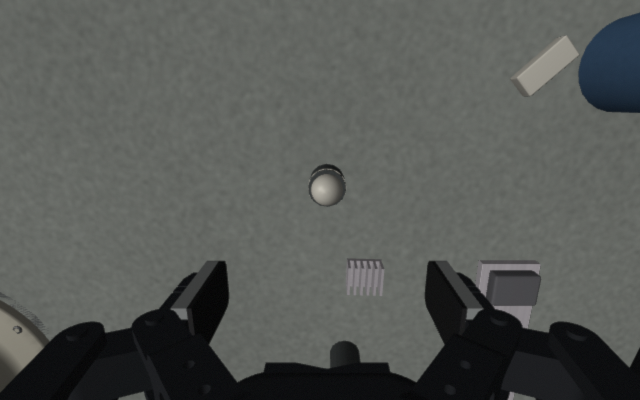

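```bash
cat >> h.py <<'E'
def ball(im,o,guess,zc,r=14.):
    u,v=wproj(o,guess);u0,v0=int(u)-40,int(v)-40;u0=max(u0,0);v0=max(v0,0)
    w=im[v0:v0+80,u0:u0+80];g=cv2.resize(cv2.cvtColor(w,cv2.COLOR_RGB2GRAY),None,fx=4,fy=4,interpolation=cv2.INTER_CUBIC)
    e=wproj(o,np.array(guess)+[.014,0,0]);rp=np.hypot(*(e-wproj(o,guess)))*4
    c=cv2.HoughCircles(g,cv2.HOUGH_GRADIENT,1,20,param1=80,param2=12,minRadius=int(rp*.85),maxRadius=int(rp*1.2))
    print('rp',rp/4)
    for a in c[0][:3]:
        p=(u0+(a[0]+.5)/4-.5,v0+(a[1]+.5)/4-.5);print(np.round(p,2),a[2]/4,wcast(o,p,zc).round(4))
        cv2.circle(g,(int(a[0]),int(a[1])),int(a[2]),255,1)
    cv2.imwrite('pics/ball.png',g)
E
python3 - <<'E'
from h import *
o=get_obs();im=np.load('w1.npy');ball(im,o,(.389,.29,.036),.036)
w=im[140:230,280:370];m=(w.min(2)>95).astype(np.uint8)
k,_,st,ce=cv2.connectedComponentsWithStats(m)
for i in range(1,k):
    if st[i,4]>100: print(st[i],ce[i]+[280,140])
print(im[188,295:360:3].mean(1).round(0))
E
```

```text
rp 15.87160265340785
[326.5 187.5] 18.575 [0.39  0.291 0.036]
[326.5  180.25] 16.825 [0.389  0.2974 0.036 ]
[327.25 192.75] 18.85 [0.3913 0.2863 0.036 ]
[   0    0   90   90 6350] [323.79259843 185.52110236]
[ 31  35  25  29 567] [323.16049383 189.19223986]
[103. 101. 102. 100. 102.  71. 161. 171. 187. 181. 162. 147. 129. 111.
  86.  63.  54. 106. 102. 104. 101. 103.]
```

View pics/ball.png

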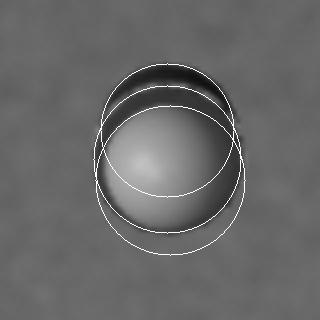

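servo_tool --steps '[{"x":2,"y":0,"z":-50},{"x":2,"y":0,"z":-100},{"x":2,"y":0,"z":-140},{"x":2,"y":0,"z":-165},{"x":2,"y":0,"z":-174.5},{"x":2,"y":0,"z":-174.5},{"x":2,"y":0,"z":-174.5}]' --grip 60

```text
schema error: expected keys x, y, z, yaw
```

servo_tool --steps '[{"z":0},{"z":0},{"z":0},{"z":0},{"z":0},{"z":0}]' --grip 25 --grip_force 40

```text
schema error: expected keys x, y, z, yaw
```

```bash
python3 - <<'E'
from h import *
o,im,d=wlook('w2')
E
```

```text
t 1.15 pos [0.3886 0.2906 0.2007] rot [-1.7992e+02 -1.0000e-02  9.8510e+01] F [-0.3  0.7  0.3] op 0.0854
```

View pics/w2.png

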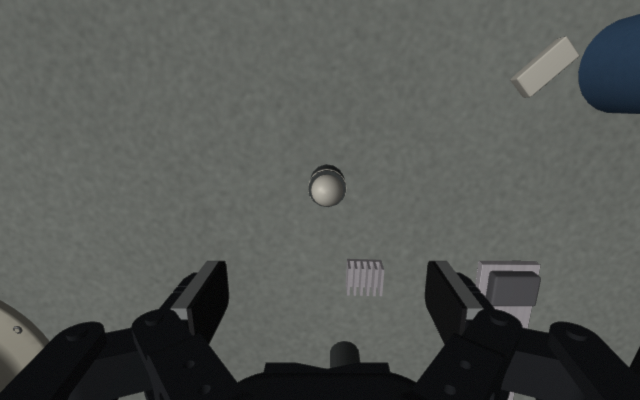

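The calls were refused because each row needs all four keys. The picture is unchanged, with the white ball at (327,189). I'll resend with all keys.

servo_tool --steps '[{"x":2,"y":0,"z":-50,"yaw":0},{"x":2,"y":0,"z":-100,"yaw":0},{"x":2,"y":0,"z":-140,"yaw":0},{"x":2,"y":0,"z":-165,"yaw":0},{"x":2,"y":0,"z":-174.5,"yaw":0},{"x":2,"y":0,"z":-174.5,"yaw":0},{"x":2,"y":0,"z":-174.5,"yaw":0}]' --grip 60

```text
time: 2.08
ee_pos: [0.391, 0.2916, 0.0276]
tcp_rot: [180.0, -0.1, 98.6]
wrist_force: [0.5, 0.1, 0.7]
opening: 0.0603
```

servo_tool --steps '[{"x":0,"y":0,"z":0,"yaw":0},{"x":0,"y":0,"z":0,"yaw":0},{"x":0,"y":0,"z":0,"yaw":0},{"x":0,"y":0,"z":0,"yaw":0},{"x":0,"y":0,"z":0,"yaw":0},{"x":0,"y":0,"z":0,"yaw":0}]' --grip 25 --grip_force 40

```text
time: 2.82
ee_pos: [0.3914, 0.292, 0.0288]
tcp_rot: [179.9, -0.1, 98.6]
wrist_force: [-0.9, -0.0, 4.5]
opening: 0.0316
```

```bash
python3 - <<'E'
from h import *
o,im,d=wlook('w3')
E
```

```text
t 2.825 pos [0.3914 0.292  0.0288] rot [ 1.7989e+02 -1.3000e-01  9.8580e+01] F [-0.9 -0.   4.5] op 0.0316
```

View pics/w3.png

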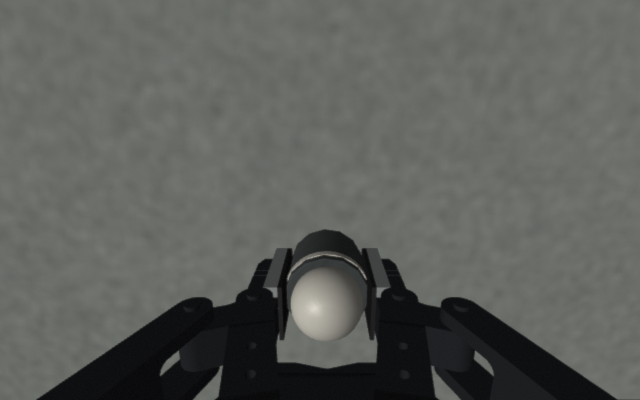

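```bash
python3 - <<'E'
from h import *
o=get_obs()
print(wcast(o,(327.3,303),.036), wcast(o,(327.3,303),.038),wproj(o,(.3914,.292,.038)))
E
```

```text
[0.39372889 0.2882679  0.036     ] [0.39352308 0.28954943 0.038     ] [322.78359951 296.75187228]
```

servo_tool --steps '[{"x":0,"y":0,"z":40,"yaw":0},{"x":0,"y":0,"z":90,"yaw":0},{"x":20,"y":-33,"z":130,"yaw":0},{"x":52,"y":-86,"z":130,"yaw":0},{"x":84,"y":-139,"z":130,"yaw":0},{"x":116,"y":-192,"z":130,"yaw":0},{"x":148,"y":-245,"z":130,"yaw":0},{"x":180,"y":-298,"z":130,"yaw":0},{"x":212,"y":-351,"z":130,"yaw":0},{"x":251,"y":-413,"z":130,"yaw":0},{"x":251,"y":-413,"z":130,"yaw":0},{"x":251,"y":-413,"z":130,"yaw":0}]'

```text
time: 4.38
ee_pos: [0.6423, -0.1214, 0.1583]
tcp_rot: [179.9, -0.2, 98.5]
wrist_force: [-0.7, 0.1, -1.8]
opening: 0.0314
```

```bash
python3 - <<'E'
from h import *
o,im,d=wlook('w4')
for p in((.6049,.1305,.01),(.6172,.0461,.01),(.6294,-.0379,.01),(.642,-.122,.01)): print(wproj(o,p).round(1))
E
```

```text
t 4.375 pos [ 0.6423 -0.1214  0.1583] rot [ 1.7994e+02 -1.6000e-01  9.8510e+01] F [-0.7  0.1 -1.8] op 0.0314
[ 324.3 -205.8]
[324.  -44.7]
[323.7  85.5]
[323.9 193.5]
```

View pics/w4.png

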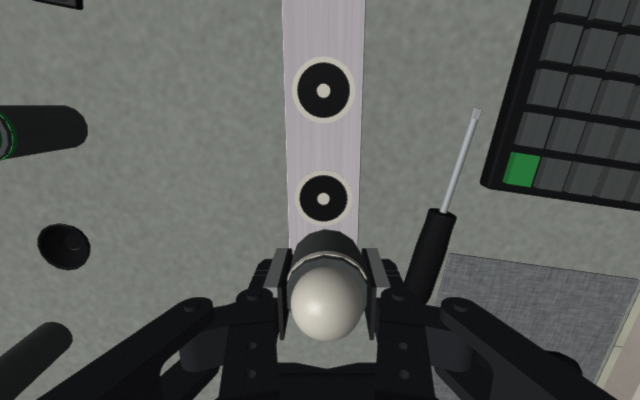

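```bash
cat >> h.py <<'E'
def mark(im,o,guess):
    g=cv2.cvtColor(im,cv2.COLOR_RGB2GRAY);u,v=wproj(o,guess).astype(int);a=max(u-45,0);b=max(v-45,0)
    w=g[b:v+46,a:u+46];m=(w>140).astype(np.uint8)
    cs,_=cv2.findContours((w<90).astype(np.uint8),cv2.RETR_EXTERNAL,cv2.CHAIN_APPROX_NONE)
    out=[]
    for c in cs:
        if cv2.contourArea(c)<300: continue
        e=cv2.fitEllipse(c);p=np.array(e[0])+[a,b];out.append(p);print('mark px',p.round(1),'ax',np.round(e[1],1),wcast(o,p,.01).round(4))
    return out
E
python3 - <<'E'
from h import *
o=get_obs();im=np.load('w4.npy')
mark(im,o,(.642,-.122,.01));mark(im,o,(.6294,-.0379,.01))
print(wcast(o,(327.3,303),o['ee_pos'][2]+.0072))
E
```

```text
mark px [327.3 235.2] ax [ 9.6 50.4] [ 0.6502 -0.1576  0.01  ]
mark px [323.  197.9] ax [45.  46.6] [ 0.6415 -0.125   0.01  ]
mark px [323.2  89.7] ax [51.1 54.2] [ 0.6291 -0.04    0.01  ]
[ 0.64432826 -0.12416247  0.1658845 ]
```

servo_tool --steps '[{"x":0,"y":-1,"z":-50,"yaw":0},{"x":0,"y":-1.4,"z":-90,"yaw":0},{"x":-0.3,"y":-1.4,"z":-110,"yaw":0},{"x":-0.3,"y":-1.4,"z":-116,"yaw":0},{"x":-0.3,"y":-1.4,"z":-118,"yaw":0},{"x":-0.3,"y":-1.4,"z":-118,"yaw":0}]'

```text
time: 5.18
ee_pos: [0.6425, -0.1219, 0.0423]
tcp_rot: [179.8, -0.1, 98.6]
wrist_force: [0.8, -0.1, -1.4]
opening: 0.0317
```

servo_tool --steps '[{"x":-0.5,"y":-1,"z":-2,"yaw":0},{"x":-0.5,"y":-1,"z":-3.5,"yaw":0},{"x":-0.5,"y":-1,"z":-4,"yaw":0},{"x":-0.5,"y":-1,"z":-4,"yaw":0}]'

```text
time: 5.68
ee_pos: [0.6423, -0.123, 0.0389]
tcp_rot: [179.8, -0.1, 98.6]
wrist_force: [-1.6, -1.1, 4.2]
opening: 0.0314
```

servo_tool --steps '[{"x":0,"y":0,"z":0,"yaw":0},{"x":0,"y":0,"z":0,"yaw":0},{"x":0,"y":0,"z":0,"yaw":0},{"x":0,"y":0,"z":0,"yaw":0},{"x":0,"y":0,"z":40,"yaw":0},{"x":0,"y":0,"z":90,"yaw":0},{"x":0,"y":0,"z":140,"yaw":0},{"x":0,"y":0,"z":140,"yaw":0},{"x":0,"y":0,"z":140,"yaw":0}]' --grip 65

```text
time: 6.8
ee_pos: [0.6422, -0.123, 0.1784]
tcp_rot: [179.8, -0.1, 98.6]
wrist_force: [0.1, 0.4, 0.4]
opening: 0.0649
```

```bash
python3 - <<'E'
from h import *
o,im,d=wlook('w5')
ball(im,o,(.642,-.125,.046),.046)
c=cv2.resize(im[130:250,260:390],None,fx=5,fy=5,interpolation=cv2.INTER_CUBIC);save('w5c',c)
E
```

```text
t 6.8 pos [ 0.6422 -0.123   0.1784] rot [ 1.7978e+02 -1.0000e-01  9.8580e+01] F [0.1 0.4 0.4] op 0.0649
rp 17.685680846579636
[326.  199.5] 20.575 [ 0.6441 -0.1242  0.046 ]
[321.25 189.75] 20.575 [ 0.6392 -0.1169  0.046 ]
[322.5  195.75] 17.225 [ 0.6409 -0.1215  0.046 ]
```

View pics/w5c.png

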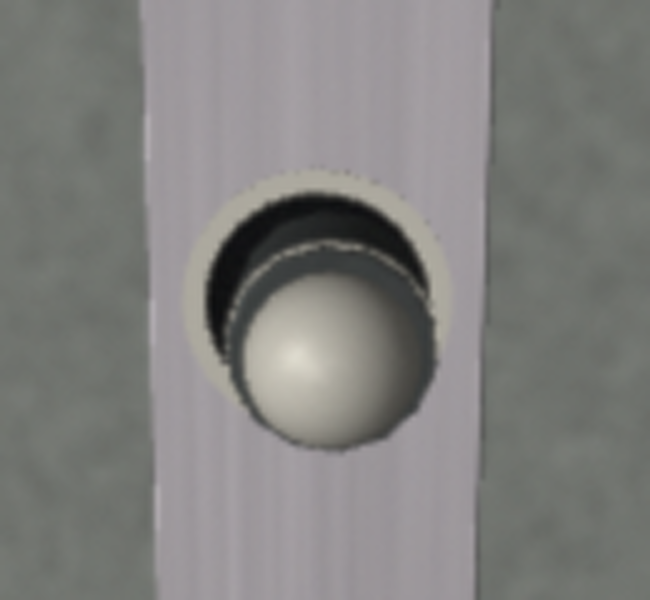

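```bash
python3 - <<'E'
from h import *
o=get_obs();im=np.load('w5.npy')
w=im[130:250,260:390].astype(int)
# ring outer: warm bright pixels
m=((w[:,:,0]>140)&(w[:,:,0]-w[:,:,2]>8)).astype(np.uint8)
m[58:, 45:]=0
ys,xs=np.nonzero(m);print(len(ys),xs.min(),xs.max(),ys.min(),ys.max())
cs,_=cv2.findContours(m,cv2.RETR_EXTERNAL,cv2.CHAIN_APPROX_NONE)
pts=max(cs,key=len)[:,0]
# white-ring top half outer contour -> circle fit
h=cv2.convexHull(pts)[:,0].astype(float);h=h[h[:,1]<70]
A=np.c_[h,np.ones(len(h))];s=np.linalg.lstsq(A,(h**2).sum(1),rcond=None)[0];c=s[:2]/2;print('ring',c+[260,130],np.sqrt(s[2]+c@c))
print('mark',wcast(o,c+[260,130],.01),'mark seen before (.6415,-.125)')
print('ball',wcast(o,(328,202.2),.046))
p=wproj(o,wcast(o,c+[260,130],.01)+[0,0,.036]);print('ball should be at',p)
E
```

```text
374 37 89 34 77
ring [322.82112722 190.19486533] 26.744334393368057
mark [ 0.64106269 -0.12578248  0.01      ] mark seen before (.6415,-.125)
ball [ 0.64543105 -0.12577069  0.046     ]
ball should be at [322.51379552 201.42359768]
```

servo_tool --steps '[{"x":0,"y":0,"z":-60,"yaw":0},{"x":0,"y":0,"z":-110,"yaw":0},{"x":0,"y":0,"z":-138,"yaw":0},{"x":0,"y":0,"z":-140,"yaw":0},{"x":0,"y":0,"z":-140,"yaw":0}]'

```text
time: 7.48
ee_pos: [0.642, -0.123, 0.0381]
tcp_rot: [179.8, -0.1, 98.6]
wrist_force: [-0.1, -1.3, 0.7]
opening: 0.0645
```

servo_tool --steps '[{"x":0,"y":0,"z":0,"yaw":0},{"x":0,"y":0,"z":0,"yaw":0},{"x":0,"y":0,"z":0,"yaw":0},{"x":0,"y":0,"z":0,"yaw":0},{"x":0,"y":0,"z":0,"yaw":0},{"x":0,"y":0,"z":5,"yaw":0},{"x":-3,"y":0.3,"z":5,"yaw":0},{"x":-3,"y":0.3,"z":5,"yaw":0}]' --grip 25

```text
time: 8.48
ee_pos: [0.6387, -0.1226, 0.0429]
tcp_rot: [179.9, -0.1, 98.6]
wrist_force: [-0.9, 0.2, -1.4]
opening: 0.0318
```

servo_tool --steps '[{"x":0.3,"y":0,"z":-3,"yaw":0},{"x":0.3,"y":0,"z":-5,"yaw":0},{"x":0.3,"y":0,"z":-6,"yaw":0},{"x":0.3,"y":0,"z":-6,"yaw":0}]'

```text
time: 8.98
ee_pos: [0.639, -0.1227, 0.0398]
tcp_rot: [179.8, -0.1, 98.6]
wrist_force: [-10.1, 1.4, 19.6]
opening: 0.0316
```

servo_tool --steps '[{"x":0,"y":0,"z":0,"yaw":0},{"x":0,"y":0,"z":0,"yaw":0},{"x":0,"y":0,"z":0,"yaw":0},{"x":0,"y":0,"z":0,"yaw":0},{"x":0,"y":0,"z":40,"yaw":0},{"x":0,"y":0,"z":90,"yaw":0},{"x":0,"y":0,"z":140,"yaw":0},{"x":0,"y":0,"z":140,"yaw":0},{"x":0,"y":0,"z":140,"yaw":0}]' --grip 65

```text
time: 10.1
ee_pos: [0.639, -0.1226, 0.1791]
tcp_rot: [179.8, -0.1, 98.6]
wrist_force: [-0.2, 1.4, -0.7]
opening: 0.0648
```

```bash
python3 - <<'E'
from h import *
o,im,d=wlook('w6')
c=cv2.resize(im[130:250,260:390],None,fx=5,fy=5,interpolation=cv2.INTER_CUBIC);save('w6c',c)
mark(im,o,(.6285,-.041,.01))
p=wcast(o,(323,190),.01);print(p,wproj(o,p+[0,0,.036]))
E
```

```text
t 10.1 pos [ 0.639  -0.1226  0.1791] rot [ 1.7982e+02 -1.1000e-01  9.8580e+01] F [-0.2  1.4 -0.7] op 0.0648
mark px [327.3  89.6] ax [47.5 50.3] [ 0.6294 -0.041   0.01  ]
[ 0.63843718 -0.12567894  0.01      ] [322.74848587 201.15449942]
```

View pics/w6c.png

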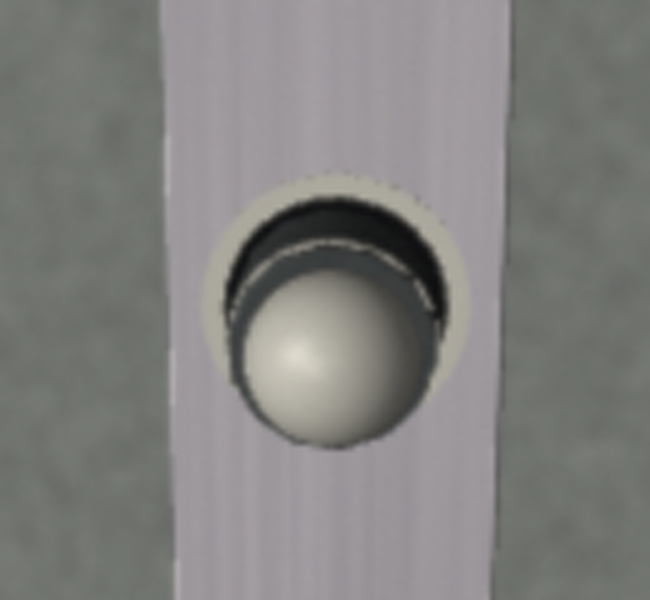

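servo_tool --steps '[{"x":-40,"y":42,"z":20,"yaw":0},{"x":-80,"y":84,"z":20,"yaw":0},{"x":-120,"y":126,"z":20,"yaw":0},{"x":-160,"y":168,"z":20,"yaw":0},{"x":-204,"y":215,"z":20,"yaw":0},{"x":-204,"y":215,"z":20,"yaw":0},{"x":-204,"y":215,"z":20,"yaw":0}]'

```text
time: 11.02
ee_pos: [0.4345, 0.0924, 0.1975]
tcp_rot: [179.9, -0.1, 98.6]
wrist_force: [0.4, -0.1, 0.6]
opening: 0.065
```

```bash
cat >> h.py <<'E'
def cball(im,o,guess,lo,hi):
    hsv=cv2.cvtColor(im,cv2.COLOR_RGB2HSV);m=cv2.inRange(hsv,np.array(lo),np.array(hi))
    k,_,st,ce=cv2.connectedComponentsWithStats(m);u=wproj(o,guess)
    L=[i for i in range(1,k) if st[i,4]>150]
    i=min(L,key=lambda i:np.hypot(*(ce[i]-u)));x,y,w,h,a=st[i]
    c=(x+(w-1)/2,y+(h-1)/2);print('ball bbox',st[i],'cen',ce[i].round(1),'guess',u.round(1));print(' bbox cast',wcast(o,c,guess[2]).round(4),'cen cast',wcast(o,ce[i],guess[2]).round(4))
E
python3 - <<'E'
from h import *
o,im,d=wlook('w7')
cball(im,o,(.437,.094,.056),(18,80,30),(35,255,255))
E
```

```text
t 11.025 pos [0.4345 0.0924 0.1975] rot [ 1.7994e+02 -1.2000e-01  9.8630e+01] F [ 0.4 -0.1  0.6] op 0.065
ball bbox [314 180  35  34 956] cen [330.6 196.5] guess [327.7 193.5]
 bbox cast [0.4401 0.0919 0.056 ] cen cast [0.4398 0.0919 0.056 ]
```

View pics/w7.png

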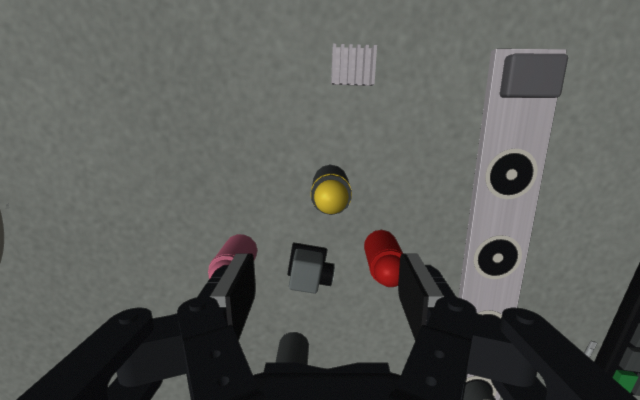

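servo_tool --steps '[{"x":3.2,"y":0,"z":-50,"yaw":0},{"x":3.2,"y":0,"z":-100,"yaw":0},{"x":3.2,"y":0,"z":-140,"yaw":0},{"x":3.2,"y":0,"z":-157,"yaw":0},{"x":3.2,"y":0,"z":-157,"yaw":0},{"x":3.2,"y":0,"z":-157,"yaw":0}]'

```text
time: 11.82
ee_pos: [0.4392, 0.092, 0.0421]
tcp_rot: [179.8, -0.1, 98.5]
wrist_force: [-0.5, -0.5, -0.1]
opening: 0.0648
```

servo_tool --steps '[{"x":0,"y":0,"z":0,"yaw":0},{"x":0,"y":0,"z":0,"yaw":0},{"x":0,"y":0,"z":0,"yaw":0},{"x":0,"y":0,"z":0,"yaw":0},{"x":0,"y":0,"z":0,"yaw":0},{"x":0,"y":0,"z":0,"yaw":0}]' --grip 25

```text
time: 12.58
ee_pos: [0.4399, 0.0921, 0.0434]
tcp_rot: [179.7, -0.1, 98.5]
wrist_force: [-1.1, -1.1, 6.5]
opening: 0.0321
```

servo_tool --steps '[{"x":0,"y":0,"z":40,"yaw":0},{"x":0,"y":0,"z":90,"yaw":0},{"x":10,"y":-7,"z":130,"yaw":0},{"x":55,"y":-39,"z":130,"yaw":0},{"x":100,"y":-71,"z":130,"yaw":0},{"x":145,"y":-103,"z":130,"yaw":0},{"x":187,"y":-132,"z":130,"yaw":0},{"x":187,"y":-132,"z":130,"yaw":0},{"x":187,"y":-132,"z":130,"yaw":0}]'

```text
time: 13.7
ee_pos: [0.6266, -0.0397, 0.1732]
tcp_rot: [179.8, -0.1, 98.5]
wrist_force: [0.5, 0.1, -2.0]
opening: 0.032
```

```bash
python3 - <<'E'
from h import *
o,im,d=wlook('w8')
for p in((.6172,.0461,.01),(.6294,-.0405,.01),(.6049,.1305,.01)): mark(im,o,p)
z=o['ee_pos'][2]-.0434+.056
cball(im,o,(.6285,-.04,z),(18,80,30),(35,255,255))
E
```

```text
t 13.7 pos [ 0.6266 -0.0397  0.1732] rot [ 1.7977e+02 -1.5000e-01  9.8540e+01] F [ 0.5  0.1 -2. ] op 0.032
mark px [327.4  87.9] ax [48.5 51.3] [0.6171 0.0431 0.01  ]
mark px [326.8 206.2] ax [54.6 72.2] [ 0.6314 -0.0554  0.01  ]
ball bbox [ 289  266   76   79 4755] cen [326.4 304.9] guess [328.  303.1]
 bbox cast [ 0.6281 -0.0409  0.1858] cen cast [ 0.628  -0.0409  0.1858]
```

View pics/w8.png

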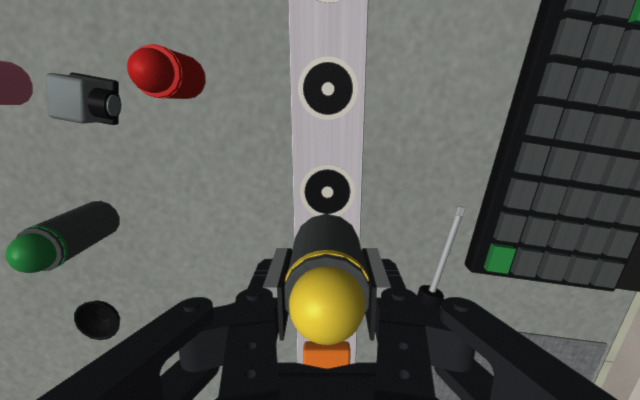

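```bash
python3 - <<'E'
from h import *
o=get_obs();im=np.load('w8.npy')
w=im[178:203,313:341];g=cv2.cvtColor(w,cv2.COLOR_RGB2GRAY);print()
k,_,st,ce=cv2.connectedComponentsWithStats((g>110).astype(np.uint8))
for i in range(1,k): print(st[i],ce[i]+[313,178],wcast(o,ce[i]+[313,178],.01))
E
```

```text
[  9   9  11  11 100] [326.95 191.69] [ 0.62962504 -0.04195312  0.01      ]
```

servo_tool --steps '[{"x":0.8,"y":-1.4,"z":-50,"yaw":0},{"x":0.8,"y":-1.4,"z":-90,"yaw":0},{"x":0.8,"y":-1.4,"z":-110,"yaw":0},{"x":0.8,"y":-1.4,"z":-116,"yaw":0},{"x":0.8,"y":-1.4,"z":-118,"yaw":0},{"x":0.8,"y":-1.4,"z":-118,"yaw":0}]'

```text
time: 14.5
ee_pos: [0.6279, -0.0408, 0.0572]
tcp_rot: [179.6, -0.1, 98.6]
wrist_force: [0.3, 0.2, -1.5]
opening: 0.032
```

Target TCP (.6275, -.0412, .0534).

servo_tool --steps '[{"x":-0.4,"y":-0.4,"z":-2,"yaw":0},{"x":-0.4,"y":-0.4,"z":-3.5,"yaw":0},{"x":-0.4,"y":-0.4,"z":-4.4,"yaw":0},{"x":-0.4,"y":-0.4,"z":-4.4,"yaw":0}]'

```text
time: 15.0
ee_pos: [0.6277, -0.0412, 0.0536]
tcp_rot: [179.6, -0.1, 98.6]
wrist_force: [-1.5, -0.3, 4.4]
opening: 0.0319
```

servo_tool --steps '[{"x":0,"y":0,"z":0,"yaw":0},{"x":0,"y":0,"z":0,"yaw":0},{"x":0,"y":0,"z":0,"yaw":0},{"x":0,"y":0,"z":0,"yaw":0},{"x":0,"y":0,"z":40,"yaw":0},{"x":0,"y":0,"z":90,"yaw":0},{"x":0,"y":0,"z":140,"yaw":0},{"x":0,"y":0,"z":140,"yaw":0},{"x":0,"y":0,"z":140,"yaw":0}]' --grip 65

```text
time: 16.12
ee_pos: [0.6277, -0.0412, 0.193]
tcp_rot: [179.6, -0.1, 98.6]
wrist_force: [0.1, -0.7, -0.8]
opening: 0.0655
```

```bash
cat >> h.py <<'E'
def ring(im,o,guess,zb,name):
    "crop around post on mark, outer white ring circle-fit on the visible upper part"
    u,v=wproj(o,guess).astype(int);x0,y0=u-60,v-50
    w=im[y0:y0+110,x0:x0+120].astype(int)
    save(name,cv2.resize(im[y0:y0+110,x0:x0+120],None,fx=5,fy=5,interpolation=cv2.INTER_CUBIC))
    m=((w[:,:,0]>125)&(w[:,:,0]-w[:,:,2]>8)&(w[:,:,0]-w[:,:,2]<50)).astype(np.uint8);m[58:]=0
    cs,_=cv2.findContours(m,cv2.RETR_EXTERNAL,cv2.CHAIN_APPROX_NONE)
    h=cv2.convexHull(max(cs,key=len))[:,0].astype(float);h=h[h[:,1]<56]
    A=np.c_[h,np.ones(len(h))];s=np.linalg.lstsq(A,(h**2).sum(1),rcond=None)[0];c=s[:2]/2
    p=c+[x0,y0];P=wcast(o,p,.01);print('ring px',p,'r',np.sqrt(s[2]+c@c),'world',P.round(4),'crop org',x0,y0);print('ball should be at px',wproj(o,[P[0],P[1],zb]))
E
python3 - <<'E'
from h import *
o,im,d=wlook('w9')
ring(im,o,(.6296,-.042,.01),.066,'w9c')
cball(im,o,(.6296,-.042,.066),(18,80,30),(35,255,255))
E
```

```text
t 16.125 pos [ 0.6277 -0.0412  0.193 ] rot [ 1.7957e+02 -1.0000e-01  9.8580e+01] F [ 0.1 -0.7 -0.8] op 0.0655
ring px [325.13242917 184.21019081] r 25.55697208256137 world [ 0.6295 -0.0419  0.01  ] crop org 265 134
ball should be at px [325.48366331 200.80044277]
ball bbox [ 307  182   37   37 1062] cen [325.3 199.8] guess [325.5 201. ]
 bbox cast [ 0.6291 -0.0413  0.066 ] cen cast [ 0.6293 -0.0411  0.066 ]
```

View pics/w9c.png

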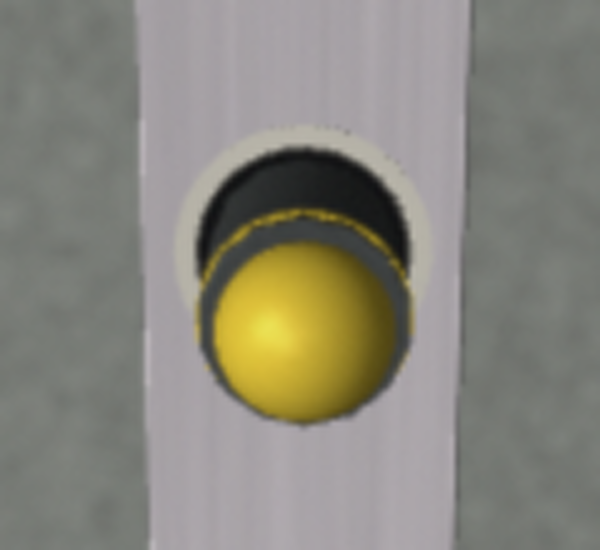

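servo_tool --steps '[{"x":-40,"y":-11,"z":30,"yaw":0},{"x":-90,"y":-25,"z":37,"yaw":0},{"x":-140,"y":-38,"z":37,"yaw":0},{"x":-180,"y":-50,"z":37,"yaw":0},{"x":-205,"y":-56,"z":37,"yaw":0},{"x":-205,"y":-56,"z":37,"yaw":0},{"x":-205,"y":-56,"z":37,"yaw":0}]'

```text
time: 17.05
ee_pos: [0.4226, -0.0971, 0.2285]
tcp_rot: [179.7, -0.1, 98.6]
wrist_force: [-0.6, -0.1, 0.0]
opening: 0.0648
```

```bash
python3 - <<'E'
from h import *
o,im,d=wlook('w10')
cball(im,o,(.425,-.095,.076),(50,80,25),(85,255,255))
E
```

```text
t 17.05 pos [ 0.4226 -0.0971  0.2285] rot [ 1.797e+02 -1.400e-01  9.856e+01] F [-0.6 -0.1  0. ] op 0.0648
ball bbox [313 179  34  33 865] cen [329.3 195.2] guess [326.9 189.6]
 bbox cast [ 0.4279 -0.0994  0.076 ] cen cast [ 0.4278 -0.0996  0.076 ]
```

View pics/w10.png

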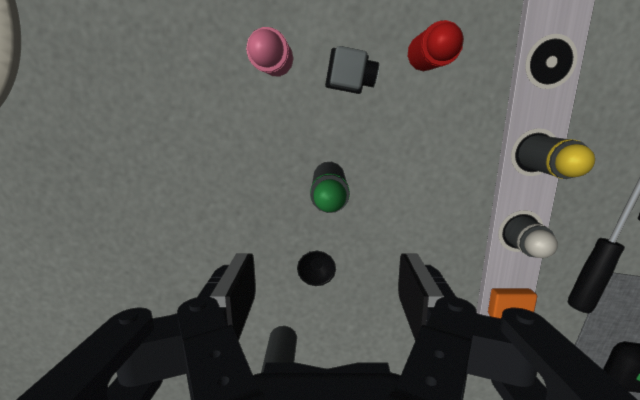

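servo_tool --steps '[{"x":2.3,"y":-2,"z":-50,"yaw":0},{"x":2.3,"y":-2,"z":-100,"yaw":0},{"x":2.3,"y":-2,"z":-145,"yaw":0},{"x":2.3,"y":-2,"z":-168,"yaw":0},{"x":2.3,"y":-2,"z":-171,"yaw":0},{"x":2.3,"y":-2,"z":-171,"yaw":0}]'

```text
time: 17.85
ee_pos: [0.4257, -0.099, 0.0581]
tcp_rot: [179.7, -0.1, 98.6]
wrist_force: [-0.2, 0.2, -0.8]
opening: 0.0651
```

servo_tool --steps '[{"x":0,"y":0,"z":0,"yaw":0},{"x":0,"y":0,"z":0,"yaw":0},{"x":0,"y":0,"z":0,"yaw":0},{"x":0,"y":0,"z":0,"yaw":0},{"x":0,"y":0,"z":0,"yaw":0},{"x":0,"y":0,"z":0,"yaw":0}]' --grip 25

```text
time: 18.6
ee_pos: [0.4263, -0.0991, 0.0593]
tcp_rot: [179.6, -0.1, 98.6]
wrist_force: [-0.7, 0.1, 4.7]
opening: 0.0324
```

servo_tool --steps '[{"x":0,"y":0,"z":40,"yaw":0},{"x":0,"y":0,"z":90,"yaw":0},{"x":10,"y":7,"z":130,"yaw":0},{"x":55,"y":41,"z":130,"yaw":0},{"x":100,"y":75,"z":130,"yaw":0},{"x":145,"y":109,"z":130,"yaw":0},{"x":188,"y":142,"z":130,"yaw":0},{"x":188,"y":142,"z":130,"yaw":0},{"x":188,"y":142,"z":130,"yaw":0}]'

```text
time: 19.73
ee_pos: [0.614, 0.0429, 0.189]
tcp_rot: [179.6, -0.1, 98.6]
wrist_force: [-0.3, 0.2, -0.5]
opening: 0.0319
```

```bash
cat >> h.py <<'E'
def dot(im,o,guess):
    u,v=wproj(o,guess).astype(int);x0,y0=u-15,v-13
    g=cv2.cvtColor(im[y0:y0+26,x0:x0+30],cv2.COLOR_RGB2GRAY)
    k,_,st,ce=cv2.connectedComponentsWithStats((g>110).astype(np.uint8))
    for i in range(1,k): print('dot',st[i],ce[i]+[x0,y0],wcast(o,ce[i]+[x0,y0],.01).round(4))
E
python3 - <<'E'
from h import *
o,im,d=wlook('w11')
dot(im,o,(.6171,.0431,.01));mark(im,o,(.6049,.129,.01));dot(im,o,(.6049,.129,.01))
z=o['ee_pos'][2]-.0593+.076
cball(im,o,(.6171,.0431,z),(50,80,25),(85,255,255))
E
```

```text
t 19.725 pos [0.614  0.0429 0.189 ] rot [ 1.7965e+02 -9.0000e-02  9.8630e+01] F [-0.3  0.2 -0.5] op 0.0319
dot [0 0 1 1 1] [311. 171.] [0.6009 0.0534 0.01  ]
dot [11 10 11 11 97] [326.97938144 185.71134021] [0.6174 0.0419 0.01  ]
mark px [327.6  86.8] ax [45.5 48.6] [0.6049 0.1272 0.01  ]
dot [ 10  10  12  13 123] [327.70731707  87.18699187] [0.605  0.1269 0.01  ]
ball bbox [ 288  273   78   82 5017] cen [326.4 313.2] guess [331.4 308.7]
 bbox cast [0.6156 0.0409 0.2057] cen cast [0.6156 0.041  0.2057]
```

View pics/w11.png

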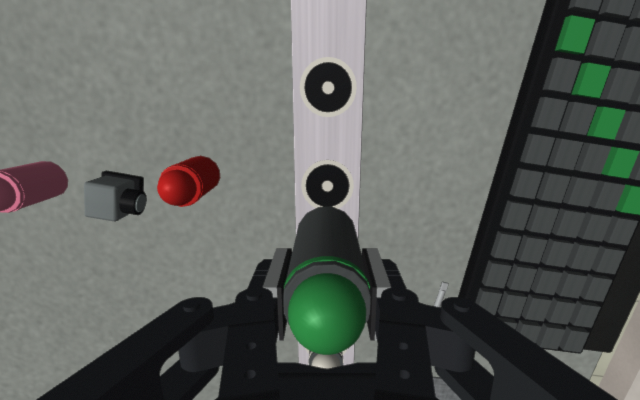

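servo_tool --steps '[{"x":1.2,"y":-0.8,"z":-50,"yaw":0},{"x":1.2,"y":-0.8,"z":-90,"yaw":0},{"x":1.2,"y":-0.8,"z":-110,"yaw":0},{"x":1.2,"y":-0.8,"z":-116,"yaw":0},{"x":1.2,"y":-0.8,"z":-118,"yaw":0},{"x":1.2,"y":-0.8,"z":-118,"yaw":0}]'

```text
time: 20.52
ee_pos: [0.6155, 0.0415, 0.0729]
tcp_rot: [179.5, -0.1, 98.6]
wrist_force: [0.3, 0.4, -2.4]
opening: 0.0319
```

servo_tool --steps '[{"x":0,"y":0.4,"z":-2,"yaw":0},{"x":0,"y":0.4,"z":-3.4,"yaw":0},{"x":0,"y":0.4,"z":-4.2,"yaw":0},{"x":0,"y":0.4,"z":-4.2,"yaw":0}]'

```text
time: 21.02
ee_pos: [0.6157, 0.0419, 0.0694]
tcp_rot: [179.4, -0.1, 98.6]
wrist_force: [-1.0, -0.2, 4.8]
opening: 0.0323
```

servo_tool --steps '[{"x":0,"y":0,"z":0,"yaw":0},{"x":0,"y":0,"z":0,"yaw":0},{"x":0,"y":0,"z":0,"yaw":0},{"x":0,"y":0,"z":0,"yaw":0},{"x":0,"y":0,"z":40,"yaw":0},{"x":0,"y":0,"z":90,"yaw":0},{"x":0,"y":0,"z":140,"yaw":0},{"x":0,"y":0,"z":140,"yaw":0},{"x":0,"y":0,"z":140,"yaw":0}]' --grip 65

```text
time: 22.15
ee_pos: [0.6157, 0.0419, 0.2089]
tcp_rot: [179.5, -0.1, 98.6]
wrist_force: [0.6, -0.1, -0.9]
opening: 0.065
```

```bash
python3 - <<'E'
from h import *
o,im,d=wlook('w12')
ring(im,o,(.6174,.0419,.01),.086,'w12c')
cball(im,o,(.6174,.0419,.086),(50,80,25),(85,255,255))
E
```

```text
t 22.15 pos [0.6157 0.0419 0.2089] rot [ 1.7946e+02 -8.0000e-02  9.8570e+01] F [ 0.6 -0.1 -0.9] op 0.065
ring px [324.6365466  179.51436574] r 24.52151197419838 world [0.6174 0.0422 0.01  ] crop org 264 129
ball should be at px [325.1807715 201.0972105]
ball bbox [ 307  184   37   37 1064] cen [325.1 202.1] guess [325.1 201.4]
 bbox cast [0.6174 0.0414 0.086 ] cen cast [0.6175 0.0414 0.086 ]
```

View pics/w12c.png

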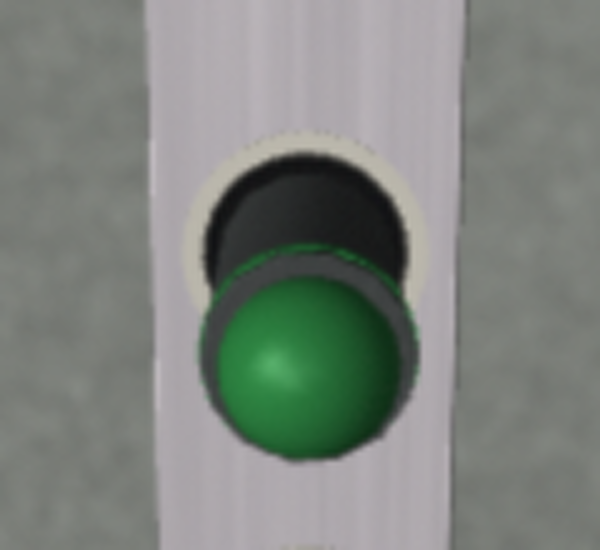

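servo_tool --steps '[{"x":-20,"y":-32,"z":30,"yaw":0},{"x":-50,"y":-80,"z":36,"yaw":0},{"x":-80,"y":-128,"z":36,"yaw":0},{"x":-110,"y":-176,"z":36,"yaw":0},{"x":-140,"y":-224,"z":36,"yaw":0},{"x":-170,"y":-272,"z":36,"yaw":0},{"x":-200,"y":-320,"z":36,"yaw":0},{"x":-218,"y":-349,"z":36,"yaw":0},{"x":-218,"y":-349,"z":36,"yaw":0},{"x":-218,"y":-349,"z":36,"yaw":0}]'

```text
time: 23.45
ee_pos: [0.3972, -0.3067, 0.2431]
tcp_rot: [179.6, -0.2, 98.6]
wrist_force: [0.5, -0.1, 0.0]
opening: 0.065
```

```bash
python3 - <<'E'
from h import *
o,im,d=wlook('w13')
cball(im,o,(.4,-.305,.096),(105,100,25),(128,255,255))
E
```

```text
t 23.45 pos [ 0.3972 -0.3067  0.2431] rot [ 1.796e+02 -1.700e-01  9.855e+01] F [ 0.5 -0.1  0. ] op 0.065
ball bbox [314 177  34  33 895] cen [330.1 193.1] guess [326.9 191.8]
 bbox cast [ 0.4031 -0.3056  0.096 ] cen cast [ 0.4028 -0.3057  0.096 ]
```

View pics/w13.png

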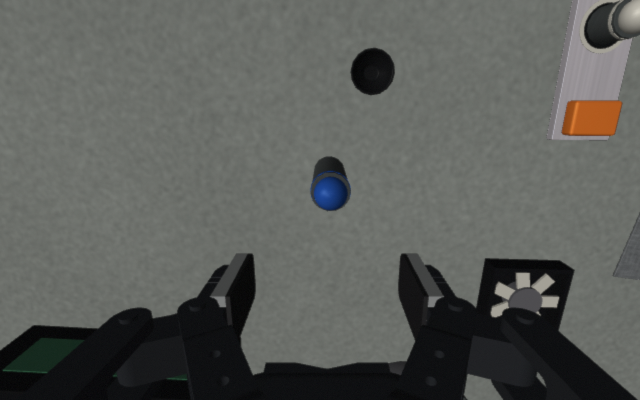

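servo_tool --steps '[{"x":3.3,"y":1,"z":-50,"yaw":0},{"x":3.3,"y":1,"z":-100,"yaw":0},{"x":3.3,"y":1,"z":-145,"yaw":0},{"x":3.3,"y":1,"z":-166,"yaw":0},{"x":3.3,"y":1,"z":-168,"yaw":0},{"x":3.3,"y":1,"z":-168,"yaw":0}]'

```text
time: 24.25
ee_pos: [0.4015, -0.3052, 0.0763]
tcp_rot: [179.5, -0.1, 98.7]
wrist_force: [0.0, 0.1, -0.0]
opening: 0.0648
```

servo_tool --steps '[{"x":0,"y":0,"z":0,"yaw":0},{"x":0,"y":0,"z":0,"yaw":0},{"x":0,"y":0,"z":0,"yaw":0},{"x":0,"y":0,"z":0,"yaw":0},{"x":0,"y":0,"z":0,"yaw":0},{"x":0,"y":0,"z":0,"yaw":0}]' --grip 25

```text
time: 25.0
ee_pos: [0.402, -0.3055, 0.0774]
tcp_rot: [179.5, -0.0, 98.7]
wrist_force: [0.9, 0.7, 6.9]
opening: 0.0322
```

servo_tool --steps '[{"x":0,"y":0,"z":50,"yaw":0},{"x":0,"y":0,"z":105,"yaw":0},{"x":15,"y":32,"z":145,"yaw":0},{"x":38,"y":82,"z":145,"yaw":0},{"x":61,"y":132,"z":145,"yaw":0},{"x":84,"y":182,"z":145,"yaw":0},{"x":107,"y":232,"z":145,"yaw":0},{"x":130,"y":282,"z":145,"yaw":0},{"x":153,"y":332,"z":145,"yaw":0},{"x":176,"y":382,"z":145,"yaw":0},{"x":201,"y":432,"z":145,"yaw":0},{"x":201,"y":432,"z":145,"yaw":0}]'

```text
time: 26.5
ee_pos: [0.6037, 0.1297, 0.2207]
tcp_rot: [179.6, -0.1, 98.9]
wrist_force: [-0.5, -1.6, -2.3]
opening: 0.0323
```

servo_tool --steps '[{"x":0,"y":0,"z":0,"yaw":0},{"x":0,"y":0,"z":0,"yaw":0}]'

```text
time: 26.75
ee_pos: [0.6035, 0.1289, 0.2207]
tcp_rot: [179.6, -0.1, 98.8]
wrist_force: [-0.6, -0.5, -1.9]
opening: 0.0318
```

```bash
python3 - <<'E'
from h import *
o,im,d=wlook('w14')
dot(im,o,(.605,.1268,.01));mark(im,o,(.605,.1268,.01))
z=o['ee_pos'][2]-.0774+.096
cball(im,o,(.605,.1268,z),(105,100,25),(128,255,255))
E
```

```text
t 26.75 pos [0.6035 0.1289 0.2207] rot [ 1.7958e+02 -6.0000e-02  9.8830e+01] F [-0.6 -0.5 -1.9] op 0.0318
dot [0 0 2 2 3] [309.33333333 166.33333333] [0.588  0.1374 0.01  ]
dot [11  9 10 10 80] [324.575 179.775] [0.6052 0.1261 0.01  ]
dot [ 0 25  1  1  1] [309. 191.] [0.5912 0.1121 0.01  ]
mark px [324.8 198.9] ax [50.3 73.5] [0.6084 0.1063 0.01  ]
ball bbox [ 288  275   79   83 5194] cen [326.8 315.5] guess [326.4 316.9]
 bbox cast [0.6052 0.1272 0.2393] cen cast [0.6051 0.1274 0.2393]
```

View pics/w14.png

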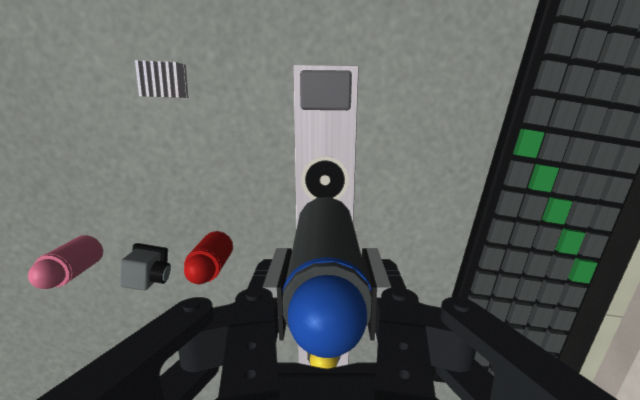

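servo_tool --steps '[{"x":-0.3,"y":-2.3,"z":-55,"yaw":0},{"x":-0.3,"y":-2.3,"z":-100,"yaw":0},{"x":-0.3,"y":-2.3,"z":-122,"yaw":0},{"x":-0.3,"y":-2.3,"z":-130,"yaw":0},{"x":-0.3,"y":-2.3,"z":-131,"yaw":0},{"x":-0.3,"y":-2.3,"z":-131,"yaw":0}]'

```text
time: 27.55
ee_pos: [0.6038, 0.1263, 0.0915]
tcp_rot: [179.4, -0.1, 98.8]
wrist_force: [0.1, -0.6, -1.5]
opening: 0.0322
```

servo_tool --steps '[{"x":-0.4,"y":0.3,"z":-2,"yaw":0},{"x":-0.4,"y":0.3,"z":-3.6,"yaw":0},{"x":-0.4,"y":0.3,"z":-4.6,"yaw":0},{"x":-0.4,"y":0.3,"z":-4.6,"yaw":0}]'

```text
time: 28.05
ee_pos: [0.6036, 0.1267, 0.0875]
tcp_rot: [179.4, -0.1, 98.8]
wrist_force: [-1.1, -0.2, 4.5]
opening: 0.0324
```

servo_tool --steps '[{"x":0,"y":0,"z":0,"yaw":0},{"x":0,"y":0,"z":0,"yaw":0},{"x":0,"y":0,"z":0,"yaw":0},{"x":0,"y":0,"z":0,"yaw":0},{"x":0,"y":0,"z":40,"yaw":0},{"x":0,"y":0,"z":90,"yaw":0},{"x":0,"y":0,"z":140,"yaw":0},{"x":0,"y":0,"z":140,"yaw":0},{"x":0,"y":0,"z":140,"yaw":0}]' --grip 65

```text
time: 29.18
ee_pos: [0.6036, 0.1267, 0.227]
tcp_rot: [179.4, -0.1, 98.8]
wrist_force: [0.6, -1.0, -1.9]
opening: 0.0653
```

```bash
python3 - <<'E'
from h import *
o,im,d=wlook('w15')
ring(im,o,(.6052,.1261,.01),.106,'w15c')
cball(im,o,(.6052,.1261,.106),(105,100,25),(128,255,255))
im,d=camera('top');save('top1',im)
im,d=camera('scene');save('scene1',im)
E
```

```text
t 29.175 pos [0.6036 0.1267 0.227 ] rot [ 1.7941e+02 -7.0000e-02  9.8790e+01] F [ 0.6 -1.  -1.9] op 0.0653
ring px [324.18824499 176.29023288] r 23.270235730220847 world [0.6052 0.1263 0.01  ] crop org 264 126
ball should be at px [324.81175705 202.59124296]
ball bbox [ 306  184   37   37 1086] cen [324.1 202.2] guess [324.8 202.9]
 bbox cast [0.6045 0.1267 0.106 ] cen cast [0.6046 0.1266 0.106 ]
```

View pics/w15c.png

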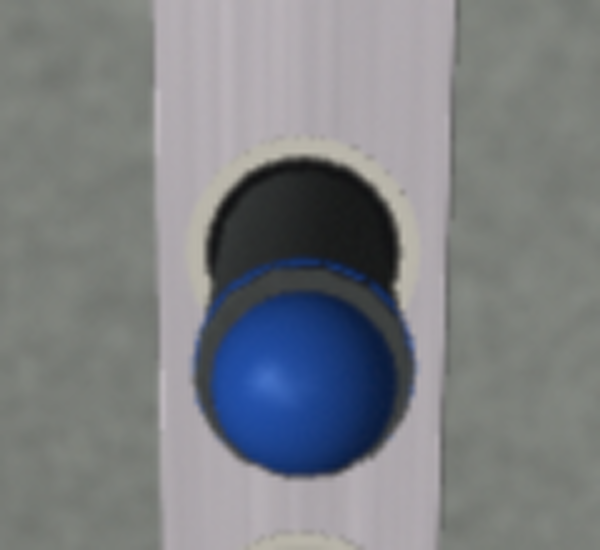

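View pics/scene1.png

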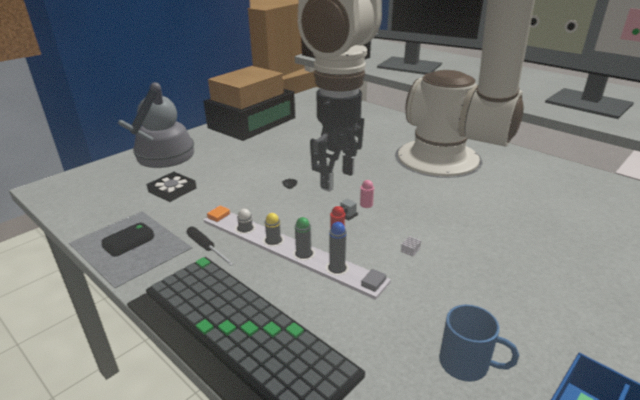

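View pics/top1.png

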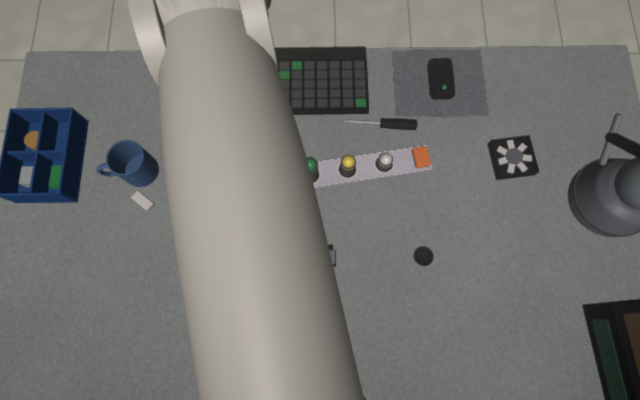

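```bash
python3 -c "
from workcell import *
print(job_done(),get_obs()['time'])"
```

```text
the job is handed in; nothing more can be done
the job is handed in; nothing more can be done
```

All four posts now stand on the rail in height order: white on the mark next to the orange block, then yellow, green, and blue at the far end. I let go of them, raised the gripper clear, and handed the job in at about 29 s.

- **Centring:** After each release, the wrist camera showed every post upright and within about 1 mm of its mark's centre. White first stood about 3 mm off across the rail, so I gripped it again and moved it.
- **Other objects:** The last scene picture shows the bench camera and the pink and red posts where they were. The arm hid the blue post and part of this area in the last top view, so the top camera doesn't confirm them.
- **Disagreements:**
  - The top and wrist cameras differed by up to about 4 mm.
  - The wrist camera was about 2 mm off from the jaw centre.
  - I set the positions from differences measured within the wrist camera's own pictures.
- **Forces:** The highest wrist force I read was about 22 N, when I set the white post down the second time.

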